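# Press a sample carrier down and slide it under the leaf springs of a pellet reader

### The job

Load the pellet reader: with a fingertip press the aluminium sample carrier down hard against its sprung lifter, keep it pressed and push it along under the two leaf springs until it is fully home against the reader's housing and the lifter has sprung up behind it. Do not grip the carrier or lift it, and leave everything else where it stands; finish clear of it all.

Things in the scene. Friction and masses are not known exactly. Their poses are not given: they have to be found in the camera images.
- dock: Fixed low grey base of a pellet reader: x -60 to 190 mm, y +-72, white housing 60 tall at its far end. Origin: on the bench under the lifter's centre; x = sliding direction, from loading end to housing; z up. Sliding floor 20 mm above the bench. Dark side rails (inner faces y +-51.5, tops 36 above bench) guide the carrier; rear wall x -50 to -44, top 31. The housing's face at x = 122 is the end stop.
- carrier: Loose aluminium plate 80 (x) x 100 x 10 mm, about 0.25 kg; origin: centre of its underside, x = sliding direction. Thumb rib across it, x -8 to 0, y +-25, 12 mm above the plate; ahead of it a pellet cup 30 dia, 4 high. Starts level on the raised lifter, underside 28 mm above the bench, x near 0 in the dock: too high to go in, it hits the lips. Pressed down, its underside is at 20 mm.
- pad (a point): Point on the carrier: top face (10 mm above its underside), middle of the bare flat pad behind the thumb rib, 24 mm behind the carrier's origin. The pad is 32 mm long and 100 mm wide. Press here with a fingertip, then push forward; the rib takes the push.
- mouth (a point): Point on the dock's floor at x = 46 mm, where the covered part begins. From here to the end stop two lips (13 to 19 mm above the floor) overhang the carrier's sides 8 mm each; inside them, y +-31 to +-41 mm, are two steel leaf springs, clamped at the mouth (clamps 15 to 20 mm above the floor), sloping down to 8 mm above the floor at x = 90, about 3 N each on the carrier. The middle is open above, 60 mm wide.
- home (a point): Point on the dock's floor, x = 82 mm in the dock's frame, 20 mm above the bench: the carrier's origin lies here when it is fully home against the end stop.
- lifter (a joint): Sprung black plate (68 x 50 mm, x +-34 in the dock) in the floor under the loading place: 0 m = up (8 mm proud of the floor), 0.008 m = flush. Pushes up with 10 N when up, 15 N when flush. The carrier, once home, is past it, and the lifter springs up behind it.
- weight: steel check weight with a knob, 30 mm diameter, 49 mm tall; a bystander. Origin: centre of its underside.
- jar: small amber glass jar, 42 mm diameter, 60 mm tall; a bystander. Origin: centre of its underside.
- dish: white ceramic weighing dish, 72 mm across, 22 mm tall; a bystander. Origin: centre of its underside.
- spatula: steel lab spatula lying flat, 165 mm long, 14 mm wide, 6 mm thick; a bystander. Origin: centre of its underside.
- bottle: white plastic bottle, 60 mm diameter, 140 mm tall; a bystander. Origin: centre of its underside.
- cup: grey capped sample cup, 34 mm diameter, 12 mm tall, standing on top of the reader's white housing; a bystander. Origin: centre of its underside.
- weightbox: small dark wooden box 92 x 62 x 40 mm; a bystander. Origin: centre of its underside.
Things that resemble listed ones, but are neither listed nor needed, are in the scene too. What is shaped like the carrier but green is not meant.

How it is judged:
On the way, in this order (a step that is already met when the one before it is completed fails the run):
1. the carrier is pressed down on the lifter by the fingers, still at the loading place (value of joint lifter above 0.005 m and contact force between the fingers and carrier above 4 N and x of carrier in the frame of home below -0.05 m), for 0.1 s.
2. the carrier is pushed home under the leaf springs and the lifter is up behind it (x of carrier in the frame of home above -0.004 m and horizontal distance between carrier and home below 0.005 m and z of carrier in the frame of dock below 0.0215 m and angle between carrier's own z axis and vertical below 0.04 rad and value of joint lifter below 0.002 m), for 0.2 s.
At the end, for the whole second after the job is handed in: The carrier rests on the dock's floor (underside within 1.5 mm of it, level within 0.04 rad), within 4 mm of the end stop (5 mm of its home point), still (under 10 mm/s), with the lifter up again (within 2 mm) behind it (all of step 2 and linear speed of carrier below 0.01 m/s); the robot touches nothing.
It fails at once if the carrier is lifted out of the dock (z of carrier in the frame of dock above 0.038 m).
It fails at once if the carrier is tipped up (angle between carrier's own z axis and vertical above 0.25 rad).
It fails at once if a bystander is moved more than 30 mm or knocked over (distance of any of weight, jar, dish, spatula, bottle, cup, weightbox from where it was at the start of the episode above 0.03 m or angle between any of weight, jar, dish, spatula, bottle, cup, weightbox's own z axis and vertical above 0.6 rad).
It also fails if it takes over 40 s, if anything falls off the work surface, if the arm or the gripper's body presses on something with over 40 N, if the wrist force passes 120 N, or if a joint passes its speed limit or range.

### The arm

A 7-joint arm with a two-finger parallel gripper is mounted at the origin on the work surface. World frame = base frame: x ahead of the robot, y to its left, z up, the work surface at z = 0. Lengths are in m, angles in rad, forces in N, time in s.
With the tool pointing down it reaches from about 0.425 to 0.875 m from the base axis. Payload 9.9 kg.
Tool frame: the origin (TCP) lies at the very end of the fingers, on their centre line; the grasp point (between the pads) lies 19 mm behind it; z points along the fingers, x is the direction in which the jaws open and shut, and the axes are right-handed (so a half turn about z gives the same grasp; the last joint's range is limited). The gripper opens to 85 mm and grips with 20 to 120 N. Pads are 22 mm wide; open, the fingers measure 114 mm over their backs; the gripper's body (76 mm by 85 mm) begins 54 mm behind the grasp point. The pads swing forward as they close: fully open they stand 13 mm farther back than shut.
Start: joints at [-1.271, 0.576, 0.025, 1.437, -0.015, 1.129, -0.057], TCP at [0.253, 0.626, 0.231] pointing down, gripper open.
Joint ranges: [-2.76, 2.76], [-0.34, 2.15], [-1.52, 1.57], [0.19, 2.46], [-1.09, 4.23], [0.17, 1.99], [-2.82, 2.82]. Speed limits (rad/s): [2.22, 2.22, 3.01, 3.01, 3.14, 3.14, 3.14].

### API

Orientations are given as a rotation vector (axis times angle).
In Python, from rig import sensors, snapshot, arm, silhouettes, tip_of gives the robot as it stands.
- The arm moves only by the shell command python3 -m jog 'ROWS' [FORCE]. ROWS is JSON, one flat list of numbers, 5 for each row, row after row: the opening, from 0 (shut) to 1 (fully open), then the shift along the tool's x, y, z in mm, then the turn about the tool's z in degrees. In form: [grip, x, y, z, twist, grip, x, y, z, twist, ...]. A call has 1 to 8 rows; each row shifts and turns the commanded pose from where the row before left it, along the tool's axes as they then stand; what a row does not reach is not made up. A row lasts 1/10 s, in which the tool goes at most 50 mm and 8.59 degrees, less where a joint would pass 70% of its speed; a pose out of reach is approached as far as the arm can. A call is refused whole if a number of a shift passes 50 or a number of a turn 8.59, either way. A call with a gripper value outside its range is refused whole. The fingers move at their own pace and stop on an object; FORCE is the grip in N (left out, the last holds). Time passes only in rows, so rows that do not move let the fingers close. It gives the time, the measured TCP pose, the force and the opening at its end, in the units of the state.
- sensors.get_obs(): the state, without advancing time (a new reading comes with each control period).
- snapshot(name): name is "scene" or "top"; returns a dict with "image" (420x560x3 uint8, red, green, blue), "z_map" (420x560 float32, m along the optical axis (not along the pixel's ray), 0 where there is no reading), "camera_matrix" (3x3 intrinsics, pixels), "rvec" (rotation vector, rad) and "tvec" (3), from world to camera coordinates, as OpenCV has them. Camera axes: x right, y down, z forward; pixel columns grow to the right and rows downward; lengths in m; the calibration is good to about 2 mm. A picture is of the moment at which its call begins.
- arm.job_done(): hands the job in, once; it reports no verdict.
Trained networks look in a picture, given as the dict that the camera call returned (one of the last four; its "shot" number tells which), for a name from the list of things; names that differ only in an ending like _2 or _b are one class to them, and where a whole thing is asked for, a point or a joint stands for the part that bears it (a point fixed in the world has none). Each returns a list of dicts, best first, with "conf" (0 to 1); they miss things now and then, are a little off and sometimes report something else, mostly with a low value. They report only what shows in the picture. A call takes as long as a camera call. They do not tell look-alikes from the thing itself.
- silhouettes(target, picture): "pixels" (420x560 bool, what is visible of it) and "extent" ([left, top, width, height] in pixels, round what is visible of it).
- tip_of(target, picture): "uv" ([column, row] in pixels: a listed point, or the origin of a listed thing).
The state is a dict: "time_s": time; "joints": joint angles; "joint_velocities": joint speeds; "effort": joint torques, N m; "eef_pos": TCP position; "tcp_rot": TCP orientation; "ft_force": force on the tool from outside, world axes, zero at the start; "wrist_torque": the same for the moment, N m; "finger_gap": finger opening in m.
Only numpy, scipy, OpenCV 4.12 (cv2) and the standard library are available. Lean on these libraries where they do the work, as an engineer would, in place of code of your own. Each camera call takes 0.05 s, during which the arm holds its last target.

## Working session

There is one attempt and no reset: what is moved stays moved. The work goes in short steps, Python scripts to look and compute and a shell command to move; the robot and the scene stay as the last step left them, time stands still between calls to the robot, and variables do not carry over. Pictures are saved under pics/ and viewed, and the job is handed in when it is done.

```bash
ls; mkdir -p pics; python3 - <<'E'
from rig import sensors, snapshot
import cv2, numpy as np
o=sensors.get_obs()
for k in ("time_s","eef_pos","tcp_rot","ft_force","finger_gap"): print(k,o[k])
for n in("scene","top"):
    s=snapshot(n); cv2.imwrite(f"pics/{n}0.png",s["image"][...,::-1]); print(n,s["tvec"],s["rvec"],s["camera_matrix"][0,0])
E
```

```text
pics
time_s 0.0
eef_pos [0.25258241 0.62547558 0.23045231]
tcp_rot [ 2.60349089e+00  1.75647347e+00 -2.04451543e-03]
ft_force [-0.60343252  0.5810918   0.51799847]
finger_gap 0.08507140575555588
scene [-0.32911609 -0.29142166  1.15417712] [ 2.09548133  1.21070761 -0.47173418] 405.4012453020775
top [0.03649233 0.56125903 0.91827482] [ 2.1873444  -2.13387525  0.07088864] 462.21677585977534
```

View pics/scene0.png

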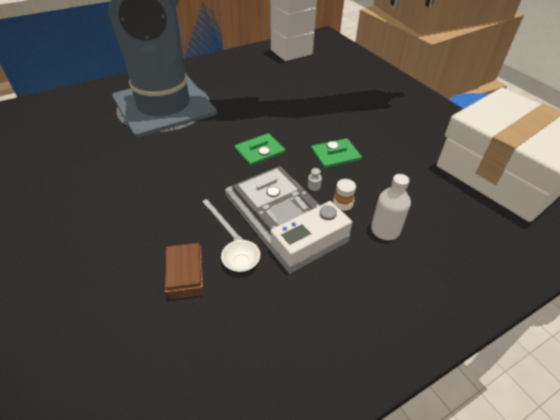

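View pics/top0.png

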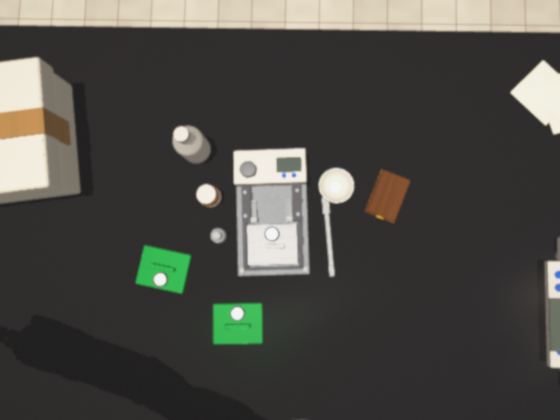

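The aluminium carrier sits in the dock at top-view pixel (272,243). The two carrier-shaped plates at (163,270) and (238,324) are green decoys standing on the bench. I'll confirm with a crop and measure.

```bash
cat > h.py <<'E'
import numpy as np, cv2
from rig import sensors, snapshot, silhouettes, tip_of
def cam(s):
    R=cv2.Rodrigues(np.array(s["rvec"],float))[0]; return R,np.array(s["tvec"],float),np.array(s["camera_matrix"],float)
def ray(s,uv,z):
    R,t,K=cam(s); d=R.T@np.linalg.inv(K)@np.array([uv[0],uv[1],1.]); c=-R.T@t
    return c+d*(z-c[2])/d[2]
def cloud(s):
    R,t,K=cam(s); Z=s["z_map"]; v,u=np.mgrid[:Z.shape[0],:Z.shape[1]]
    P=np.stack([(u-K[0,2])/K[0,0]*Z,(v-K[1,2])/K[1,1]*Z,Z],-1)
    W=(P-t)@R; W[Z==0]=np.nan; return W
def proj(s,p):
    return cv2.projectPoints(np.atleast_2d(p).astype(float),np.array(s["rvec"],float),np.array(s["tvec"],float),np.array(s["camera_matrix"],float),None)[0][:,0]
E
python3 - <<'E'
from h import *
s=snapshot("top"); W=cloud(s)
cv2.imwrite("pics/crop0.png",cv2.resize(s["image"][135:290,215:330,::-1],None,fx=5,fy=3.8 and 5,interpolation=cv2.INTER_CUBIC)[:600*2][::1] if 0 else cv2.resize(s["image"][140:285,200:340,::-1],None,fx=4,fy=4,interpolation=cv2.INTER_CUBIC))
for n in ("carrier","dock","pad","mouth","home","lifter","cup"):
    for d in tip_of(n,s)[:3]: print(n,d["uv"],d["conf"])
for n in ("carrier","dock"):
    for d in silhouettes(n,s)[:3]:
        m=d["pixels"]; z=W[m][:,2]; print(n,d["extent"],d["conf"],np.nanpercentile(z,[5,25,50,75,95]).round(4)); 
# housing top and rail top fits
def box(mask,name):
    p=W[mask][:,:2].astype(np.float32); print(name,len(p),cv2.minAreaRect(p))
reg=np.zeros(W.shape[:2],bool); reg[140:285,225:318]=True
z=W[...,2]
box(reg&(abs(z-.06)<.004),"housing top")
box(reg&(abs(z-.038)<.006),"36-38")
box(reg&(z>.012),"all")
for v in range(145,285,6): print(v,np.round(z[v,232:316:4]*1000).tolist())
E
```

```text
carrier [237.3, 321.8] 0.95
carrier [272.1, 239.1] 0.71
carrier [163.2, 270.2] 0.67
pad [164.3, 258.6] 0.92
pad [271.7, 257.2] 0.88
pad [238.8, 333.6] 0.82
mouth [274.0, 221.3] 0.9
home [269.9, 205.4] 0.81Traceback (most recent call last):
  File "<stdin>", line 5, in <module>
ValueError: it knows: bottle, carrier, cup, dish, dock, home, jar, mouth, pad, spatula, weight, weightbox
```

View pics/crop0.png

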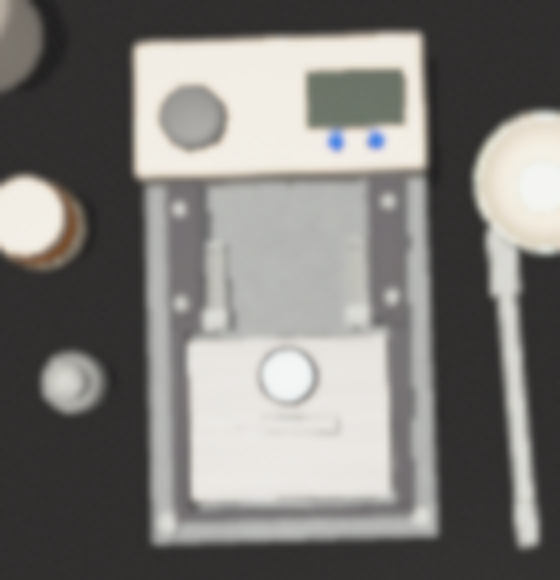

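The crop shows the aluminium carrier at the loading place: the cup is at crop (287,375), the rib at about (300,425) and the bare pad at about (290,465). The housing is at the top of the image. The spatula and dish stand on the right, the weight and jar on the left.

```bash
python3 - <<'E'
from h import *
s=snapshot("top"); W=cloud(s)
reg=np.zeros(W.shape[:2],bool); reg[140:285,225:318]=True
z=W[...,2]
def box(mask,name):
    p=W[mask][:,:2].astype(np.float32); r=cv2.minAreaRect(p); print(name,len(p),np.round(r[0],4),np.round(r[1],4),round(r[2],2))
for d in silhouettes("dock",s)[:2]: print("dock",d["extent"],d["conf"])
for d in silhouettes("carrier",s)[:3]:
    m=d["pixels"]; print("carrier",d["extent"],d["conf"],np.nanpercentile(z[m],[5,50,95]).round(4)); 
    k=m&(abs(z-np.nanmedian(z[m]))<.003); box(k,"plate")
box(reg&(abs(z-.06)<.004),"housing top")
box(reg&(z>.012),"all")
for v in range(146,285,6): print(v,np.nan_to_num(z[v,232:316:4]*1000).round().astype(int).tolist())
print("pad",ray(s,[271.7,257.2],.038),"carrier",ray(s,[272.1,239.1],.028),"mouth",ray(s,[274,221.3],.02),"home",ray(s,[269.9,205.4],.02))
s=snapshot("scene"); W=cloud(s)
for n,zz in (("carrier",.028),("pad",.038),("mouth",.02),("home",.02)):
    for d in tip_of(n,s)[:3]: print(n,d["uv"],d["conf"],ray(s,d["uv"],zz))
E
```

```text
dock [232.1, 149.2, 78.5, 128.6] 0.74
dock [238.4, 155.4, 16.5, 20.2] 0.57
carrier [211.7, 302.0, 50.2, 41.8] 0.89 [0.0072 0.0103 0.0189]
plate 1560 [0.3157 0.1395] [0.0787 0.0985] 1.77
carrier [363.7, 170.2, 45.7, 52.1] 0.74 [0.0249 0.0395 0.0423]
plate 1235 [ 0.5819 -0.1594] [0.0602 0.0894] 69.47
carrier [245.8, 223.5, 53.3, 43.7] 0.7 [0.0354 0.0383 0.0467]
plate 1641 [0.4783 0.0718] [0.0798 0.0999] 3.18
housing top 2135 [0.6326 0.0795] [0.0686 0.1429] 3.28
all 8797 [0.5412 0.088 ] [0.2501 0.17  ] 3.24
146 [0, -3, -3, 0, 0, 4, 0, -2, -2, 4, -2, -1, -1, -1, -1, 1, -2, 3, 1, 1, 0]
152 [3, 61, 60, 60, 59, 59, 59, 58, 61, 60, 59, 62, 63, 61, 62, 59, 61, 60, 61, -1, -3]
158 [2, 62, 61, 60, 58, 63, 59, 59, 59, 59, 61, 59, 63, 61, 60, 58, 59, 59, 60, 0, 0]
164 [-4, 64, 59, 70, 71, 72, 59, 61, 62, 61, 59, 58, 62, 60, 62, 64, 60, 60, 60, -2, -1]
170 [2, 60, 72, 72, 72, 72, 61, 61, 57, 63, 61, 59, 60, 61, 62, 59, 63, 62, 57, 0, 2]
176 [3, 61, 61, 70, 71, 68, 62, 57, 61, 59, 59, 60, 58, 60, 59, 65, 61, 60, 61, -3, 1]
182 [2, 58, 58, 61, 60, 60, 60, 61, 58, 61, 56, 58, 59, 62, 61, 57, 56, 62, 
[... 1415 characters left out ...]
 -3, 1, -2, -2, -1, 3, -4, -2, -1, -1, 0, 2, 1, 0]
pad [0.45223513 0.07105178 0.038     ] carrier [0.48850359 0.07178598 0.028     ] mouth [0.52516446 0.0693246  0.02      ] home [0.55772721 0.0786896  0.02      ]
carrier [336.1, 152.5] 0.83 [0.44554622 0.27890041 0.028     ]
carrier [270.3, 191.3] 0.77 [0.48598064 0.0750548  0.028     ]
carrier [260.4, 151.2] 0.69 [0.35321601 0.12313198 0.028     ]
pad [251.8, 140.4] 0.89 [0.31740034 0.11912433 0.038     ]
pad [339.0, 158.1] 0.72 [0.47571893 0.26376682 0.038     ]
pad [261.8, 179.6] 0.55 [0.4538908  0.07194813 0.038     ]
mouth [278.2, 203.7] 0.89 [0.51996975 0.07500772 0.02      ]
home [286.6, 214.5] 0.94 [0.55556538 0.0742441  0.02      ]
```

Both cameras and the box fit agree. Dock x points at +3.2° in world, the carrier's centre is at about (0.478,0.072) with its top at 38 mm, and the pad is at about (0.454,0.0705). Home is at about (0.558,0.075). All of it is within reach. I'll press with the jaws shut and lying along dock y, which puts 22 mm of fingertip along the 32 mm pad. First the twist of about −25°, closing the fingers.

```bash
python3 -m jog '[0,0,0,0,-8.4,0,0,0,0,-8.4,0,0,0,0,-8.4]' 40; cat >> h.py <<'E'
O=np.array([.4768,.0708]); TH=np.radians(3.2)
def st():
    o=sensors.get_obs(); R=cv2.Rodrigues(np.array(o["tcp_rot"],float))[0]; p=np.array(o["eef_pos"])
    d=p[:2]-O; c,s=np.cos(TH),np.sin(TH)
    print("t",o["time_s"],"tcp",p.round(4),"dock x,y mm",np.round([1e3*(c*d[0]+s*d[1]),1e3*(-s*d[0]+c*d[1])],1),"toolx deg",np.degrees(np.arctan2(R[1,0],R[0,0])).round(2),"tilt",np.round(R[:,2],4),"F",np.round(o["ft_force"],1),"gap",round(float(o["finger_gap"]),4),"q",np.round(o["joints"],2)); return p,R
def to(w):
    p,R=st(); print("shift mm",(R.T@(np.array(w)-p)*1e3).round(1))
E
python3 -c "
from h import *
to([.4555,.0705,.15])"
```

```text
time_s: 1.1
eef_pos: [0.2527, 0.6259, 0.2313]
tcp_rot: [2.151, 2.289, 0.0]
ft_force: [0.5, 0.2, 0.3]
finger_gap: 0.044
t 1.1 tcp [0.2527 0.6259 0.2313] dock x,y mm [-192.7  566.7] toolx deg 93.56 tilt [ 1.e-04 -0.e+00 -1.e+00] F [0.5 0.2 0.3] gap 0.044 q [-1.2   0.58 -0.09  1.43  0.06  1.13  0.33]
shift mm [-566.9  167.9   81.4]
```

```bash
python3 -m jog '[0,-35,10.5,0,0,0,-40,12,0,0,0,-40,12,0,0,0,-40,12,0,0,0,-40,12,0,0,0,-40,12,0,0,0,-40,12,0,0,0,-40,12,0,0]'; python3 -c "
from h import *
to([.4555,.0705,.10])"
```

```text
time_s: 1.9
eef_pos: [0.3652, 0.3151, 0.2316]
tcp_rot: [2.158, 2.283, 0.001]
ft_force: [0.5, -0.0, 0.7]
finger_gap: -0.0003
t 1.9 tcp [0.3652 0.3151 0.2316] dock x,y mm [-97.8 250.1] toolx deg 93.21 tilt [ 5.e-04  4.e-04 -1.e+00] F [ 0.5 -0.   0.7] gap -0.0003 q [-0.76  0.29 -0.06  1.93  0.02  0.92  0.79]
shift mm [-249.3   76.4  131.5]
```

```bash
python3 -m jog '[0,-40,12,10,0,0,-40,12,15,0,0,-40,12,20,0,0,-40,12,20,0,0,-40,12,20,0,0,-40,12,20,0,0,-9,4,20,0,0,0,0,0,0]'; python3 -c "
from h import *
to([.4555,.0705,.06])"
```

```text
time_s: 2.7
eef_pos: [0.4541, 0.0701, 0.1047]
tcp_rot: [-2.162, -2.278, 0.005]
ft_force: [-1.0, 0.3, -0.6]
finger_gap: 0.0002
t 2.7 tcp [0.4541 0.0701 0.1047] dock x,y mm [-22.7   0.6] toolx deg 92.98 tilt [-0.003  -0.0013 -1.    ] F [-1.   0.3 -0.6] gap 0.0002 q [-0.26  0.44  0.    2.14 -0.    0.56  1.37]
shift mm [ 0.4  1.6 44.7]
```

```bash
python3 -m jog '[0,0,1,25,0,0,0,0,20,0,0,0,0,0,0]'; python3 -c "
from h import *
to([.4555,.0705,.038])
s=snapshot('scene'); cv2.imwrite('pics/s1.png',cv2.resize(s['image'][110:280,180:380,::-1],None,fx=4,fy=3.5,interpolation=cv2.INTER_CUBIC))"
```

```text
time_s: 3.0
eef_pos: [0.4545, 0.0736, 0.0605]
tcp_rot: [-2.155, -2.283, 0.003]
ft_force: [-0.3, 0.0, 0.3]
finger_gap: -0.0
t 3.0 tcp [0.4545 0.0736 0.0605] dock x,y mm [-22.1   4.1] toolx deg 93.32 tilt [-0.0026 -0.     -1.    ] F [-0.3  0.   0.3] gap -0.0 q [-0.26  0.52 -0.    2.18  0.    0.44  1.37]
shift mm [-3.2  0.9 22.5]
```

View pics/s1.png

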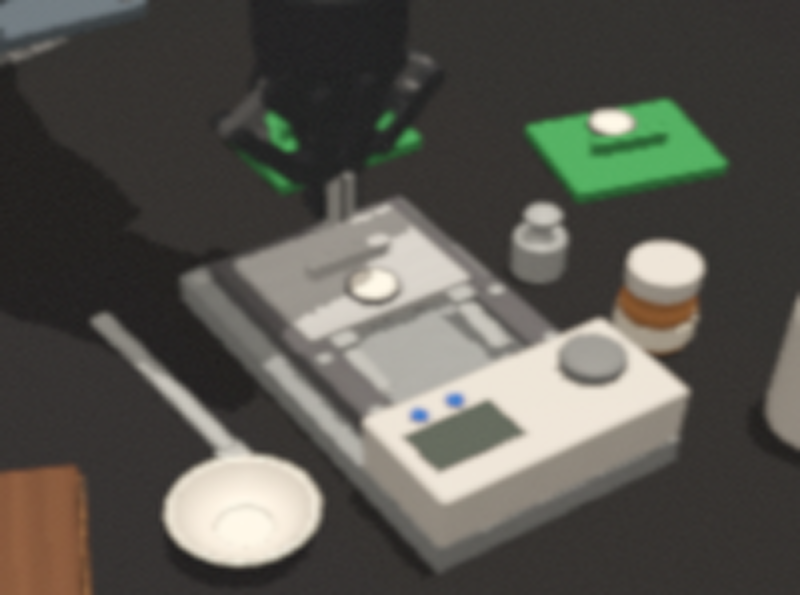

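The shut fingertips are at crop (340,222), over the bare pad behind the rib at (348,260). The lateral reading jumped by 3 mm, so I'll re-read while going down.

```bash
python3 -m jog '[0,0,0,8,0,0,0,0,6,0,0,0,0,0,0]'; python3 -c "
from h import *
to([.4555,.0705,.038])"
```

```text
time_s: 3.35
eef_pos: [0.4555, 0.0726, 0.0472]
tcp_rot: [-2.158, -2.283, 0.0]
ft_force: [0.2, 0.0, -0.5]
finger_gap: -0.0002
t 3.35 tcp [0.4555 0.0726 0.0472] dock x,y mm [-21.2   3. ] toolx deg 93.23 tilt [-1.e-04  0.e+00 -1.e+00] F [ 0.2  0.  -0.5] gap -0.0002 q [-0.26  0.55 -0.    2.19  0.    0.4   1.37]
shift mm [-2.1 -0.1  9.2]
```

```bash
python3 -m jog '[0,-2,0,6,0,0,0,0,4,0,0,0,0,3,0,0,0,0,0,0]'; python3 -c "
from h import *
st()"
```

```text
time_s: 3.75
eef_pos: [0.4558, 0.0701, 0.0343]
tcp_rot: [2.159, 2.282, 0.0]
ft_force: [-2.3, -1.2, 8.9]
finger_gap: 0.0002
t 3.75 tcp [0.4558 0.0701 0.0343] dock x,y mm [-21.    0.4] toolx deg 93.18 tilt [ 2.e-04 -2.e-04 -1.e+00] F [-2.3 -1.2  8.9] gap 0.0002 q [-0.25  0.57 -0.    2.2   0.    0.37  1.37]
```

```bash
python3 -m jog '[0,0,0,2,0,0,0,0,2,0,0,0,0,1,0,0,0,0,0,0]'; python3 -c "
from h import *
st()"
```

```text
time_s: 4.15
eef_pos: [0.4558, 0.0701, 0.0301]
tcp_rot: [2.159, 2.282, 0.001]
ft_force: [-2.9, -1.4, 18.6]
finger_gap: 0.0001
t 4.15 tcp [0.4558 0.0701 0.0301] dock x,y mm [-21.    0.5] toolx deg 93.18 tilt [ 8.e-04 -0.e+00 -1.e+00] F [-2.9 -1.4 18.6] gap 0.0001 q [-0.25  0.58 -0.    2.2   0.    0.36  1.37]
```

```bash
python3 -m jog '[0,0,0,1.5,0,0,0,0,0,0,0,0,0,0,0]'; python3 -c "
from h import *
st()
s=snapshot('scene'); cv2.imwrite('pics/s2.png',cv2.resize(s['image'][130:270,200:370,::-1],None,fx=4.4,fy=4.2,interpolation=cv2.INTER_CUBIC))"
```

```text
time_s: 4.45
eef_pos: [0.4559, 0.0701, 0.0299]
tcp_rot: [2.158, 2.281, 0.002]
ft_force: [-8.6, -1.4, 45.4]
finger_gap: 0.0001
t 4.45 tcp [0.4559 0.0701 0.0299] dock x,y mm [-20.9   0.5] toolx deg 93.17 tilt [ 1.9e-03  2.0e-04 -1.0e+00] F [-8.6 -1.4 45.4] gap 0.0001 q [-0.25  0.58 -0.    2.21  0.    0.35  1.37]
```

View pics/s2.png

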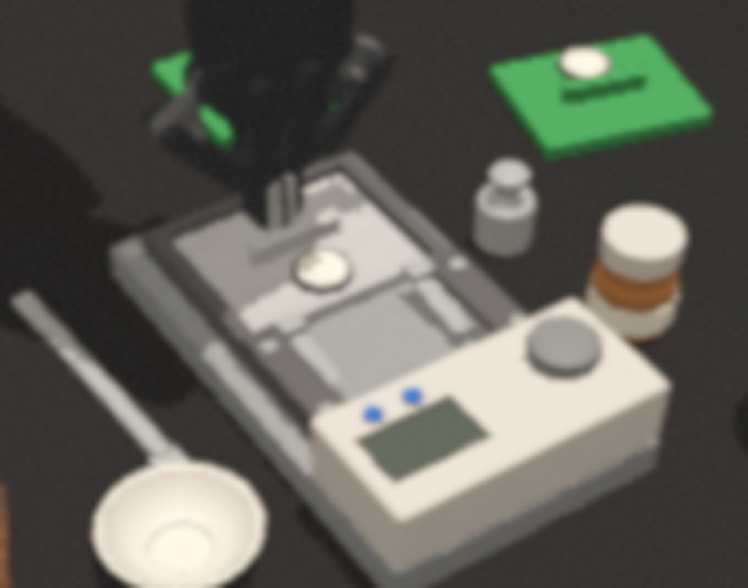

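The carrier is pressed flush: the tip is at 29.9 mm and the floor under it is stiff, with 45 N. The plate lies level below the lips. I'll ease off slightly and start pushing along tool y.

```bash
python3 -m jog '[0,0,2,-0.6,0,0,0,3,0,0,0,0,3,0,0,0,0,3,0,0,0,0,0,0,0]'; python3 -c "
from h import *
st()"
```

```text
time_s: 5.0
eef_pos: [0.4561, 0.07, 0.0298]
tcp_rot: [-2.15, -2.276, 0.021]
ft_force: [-35.8, 1.8, 71.0]
finger_gap: 0.0
t 5.0 tcp [0.4561 0.07   0.0298] dock x,y mm [-20.7   0.4] toolx deg 93.27 tilt [-0.0172 -0.0026 -0.9998] F [-35.8   1.8  71. ] gap 0.0 q [-0.25  0.59 -0.01  2.19  0.    0.39  1.37]
```

The tip sticks: 71 N down against 36 N forward, so the load itself causes the friction. I'll lower the down-force while keeping the push.

```bash
python3 -m jog '[0,0,0,-1,0,0,0,0,0,0,0,0,0,-0.8,0,0,0,0,0,0]'; python3 -c "
from h import *
st()"
```

```text
time_s: 5.4
eef_pos: [0.4638, 0.0704, 0.0303]
tcp_rot: [-2.157, -2.281, 0.006]
ft_force: [-8.5, -0.7, 12.4]
finger_gap: 0.0001
t 5.4 tcp [0.4638 0.0704 0.0303] dock x,y mm [-13.    0.4] toolx deg 93.21 tilt [-4.6e-03 -9.0e-04 -1.0e+00] F [-8.5 -0.7 12.4] gap 0.0001 q [-0.25  0.59 -0.    2.18  0.    0.38  1.37]
```

```bash
python3 -m jog '[0,0,0,0.5,0,0,0,3,0,0,0,0,3,0,0]'; python3 -c "
from h import *
st()
s=snapshot('scene'); cv2.imwrite('pics/s3.png',cv2.resize(s['image'][130:270,200:370,::-1],None,fx=4.4,fy=4.2,interpolation=cv2.INTER_CUBIC))"
```

```text
time_s: 5.7
eef_pos: [0.4641, 0.0704, 0.0299]
tcp_rot: [-2.151, -2.277, 0.019]
ft_force: [-30.8, 1.7, 49.1]
finger_gap: 0.0002
t 5.7 tcp [0.4641 0.0704 0.0299] dock x,y mm [-12.7   0.3] toolx deg 93.25 tilt [-0.0148 -0.0024 -0.9999] F [-30.8   1.7  49.1] gap 0.0002 q [-0.25  0.59 -0.    2.17  0.    0.4   1.37]
```

View pics/s3.png

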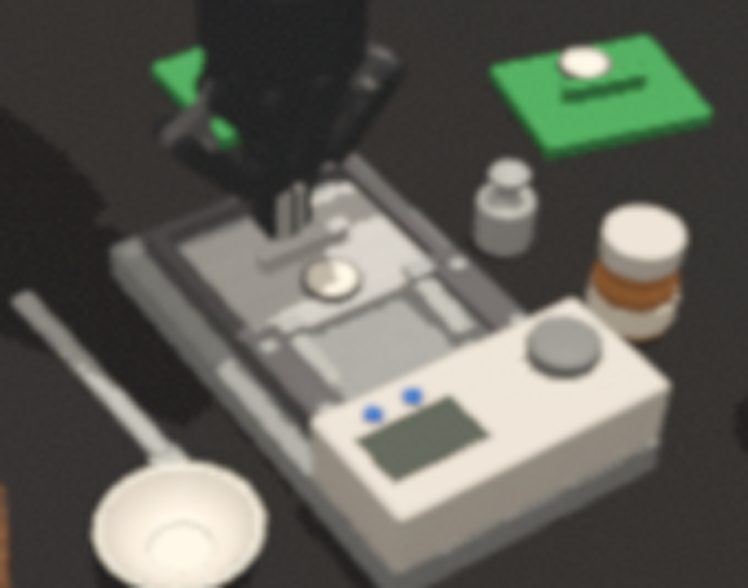

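The carrier has moved about 6 mm and is level. When stuck, each mm of push adds about 5 N downward, so I'll raise a little with each advance.

```bash
python3 -m jog '[0,0,0,-0.6,0,0,0,0,-0.4,0,0,0,0,0,0]'; python3 -c "
from h import *
st()"
```

```text
time_s: 6.05
eef_pos: [0.4699, 0.0707, 0.0307]
tcp_rot: [-2.157, -2.281, 0.006]
ft_force: [-8.2, -1.7, 12.0]
finger_gap: 0.0001
t 6.05 tcp [0.4699 0.0707 0.0307] dock x,y mm [-6.9  0.3] toolx deg 93.2 tilt [-4.5e-03 -9.0e-04 -1.0e+00] F [-8.2 -1.7 12. ] gap 0.0001 q [-0.25  0.59 -0.    2.16  0.    0.39  1.37]
```

```bash
python3 -m jog '[0,0,3,0.4,0,0,0,3,-0.4,0,0,0,0,-0.3,0,0,0,0,0,0]'; python3 -c "
from h import *
st()"
```

```text
time_s: 6.45
eef_pos: [0.4765, 0.0712, 0.031]
tcp_rot: [-2.157, -2.281, 0.005]
ft_force: [-7.1, -0.4, 13.0]
finger_gap: 0.0001
t 6.45 tcp [0.4765 0.0712 0.031 ] dock x,y mm [-0.3  0.4] toolx deg 93.2 tilt [-3.7e-03 -8.0e-04 -1.0e+00] F [-7.1 -0.4 13. ] gap 0.0001 q [-0.24  0.6  -0.    2.15  0.    0.4   1.38]
```

```bash
python3 -m jog '[0,0,3,0.3,0,0,0,3,0,0,0,0,3,0,0,0,0,0,-0.3,0,0,0,0,0,0]'; python3 -c "
from h import *
st()
s=snapshot('scene'); cv2.imwrite('pics/s4.png',cv2.resize(s['image'][130:270,200:370,::-1],None,fx=4.4,fy=4.2,interpolation=cv2.INTER_CUBIC))"
```

```text
time_s: 6.95
eef_pos: [0.4856, 0.0716, 0.0309]
tcp_rot: [-2.157, -2.281, 0.005]
ft_force: [-6.3, -1.1, 11.3]
finger_gap: -0.0
t 6.95 tcp [0.4856 0.0716 0.0309] dock x,y mm [8.8 0.4] toolx deg 93.19 tilt [-3.6e-03 -8.0e-04 -1.0e+00] F [-6.3 -1.1 11.3] gap -0.0 q [-0.24  0.6  -0.    2.13  0.    0.42  1.38]
```

View pics/s4.png

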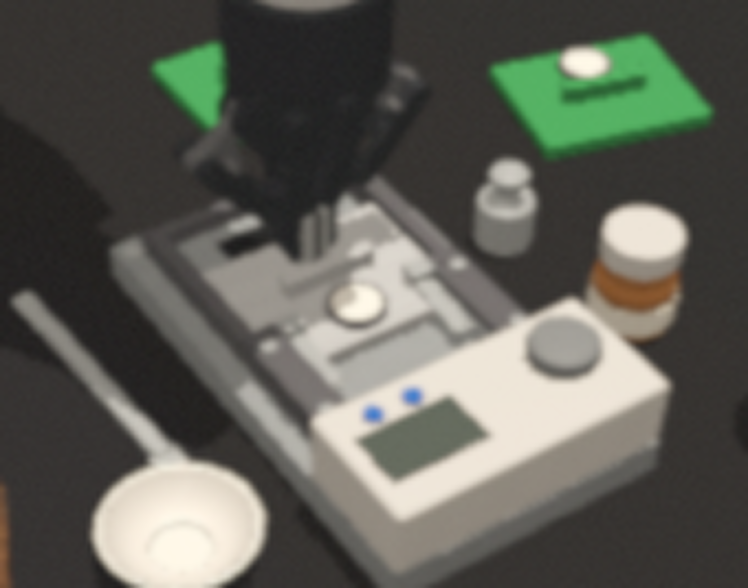

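The front edge is under the lips, the plate is level, and the black lifter shows behind it at crop (240,240). It slides smoothly at about 11 N down, so I'll continue.

```bash
python3 -m jog '[0,0,3,0.4,0,0,0,3,0,0,0,0,3,0,0,0,0,3,0,0,0,0,0,0,0]'; python3 -c "
from h import *
st()"
```

```text
time_s: 7.5
eef_pos: [0.4949, 0.0722, 0.0303]
tcp_rot: [-2.155, -2.279, 0.011]
ft_force: [-13.9, -0.2, 17.8]
finger_gap: 0.0005
t 7.5 tcp [0.4949 0.0722 0.0303] dock x,y mm [18.2  0.3] toolx deg 93.21 tilt [-0.0085 -0.0015 -1.    ] F [-13.9  -0.2  17.8] gap 0.0005 q [-0.24  0.61 -0.    2.1   0.    0.44  1.38]
```

```bash
python3 -m jog '[0,0,3,-0.2,0,0,0,3,-0.1,0,0,0,3,0,0,0,0,0,0,0]'; python3 -c "
from h import *
st()"
```

```text
time_s: 7.9
eef_pos: [0.5003, 0.0721, 0.0302]
tcp_rot: [-2.152, -2.277, 0.019]
ft_force: [-24.2, -0.3, 23.7]
finger_gap: -0.0002
t 7.9 tcp [0.5003 0.0721 0.0302] dock x,y mm [23.6  0. ] toolx deg 93.23 tilt [-0.0148 -0.0027 -0.9999] F [-24.2  -0.3  23.7] gap -0.0002 q [-0.23  0.62 -0.01  2.08  0.    0.46  1.39]
```

```bash
python3 -m jog '[0,0,3,-0.3,0,0,0,3,-0.2,0,0,0,0,0,0]'; python3 -c "
from h import *
st()"
```

```text
time_s: 8.2
eef_pos: [0.5081, 0.0726, 0.0307]
tcp_rot: [-2.153, -2.278, 0.015]
ft_force: [-17.9, -1.7, 16.5]
finger_gap: -0.0003
t 8.2 tcp [0.5081 0.0726 0.0307] dock x,y mm [31.3  0. ] toolx deg 93.22 tilt [-0.0119 -0.0023 -0.9999] F [-17.9  -1.7  16.5] gap -0.0003 q [-0.23  0.62 -0.01  2.06  0.01  0.47  1.39]
```

```bash
python3 -m jog '[0,0,3,0.1,0,0,0,3,0,0,0,0,3,-0.2,0,0,0,0,0,0]'; python3 -c "
from h import *
st()
s=snapshot('scene'); cv2.imwrite('pics/s5.png',cv2.resize(s['image'][130:270,200:370,::-1],None,fx=4.4,fy=4.2,interpolation=cv2.INTER_CUBIC))"
```

```text
time_s: 8.6
eef_pos: [0.5172, 0.0731, 0.0308]
tcp_rot: [-2.154, -2.278, 0.015]
ft_force: [-18.3, -1.1, 17.5]
finger_gap: -0.0001
t 8.6 tcp [0.5172 0.0731 0.0308] dock x,y mm [40.5  0. ] toolx deg 93.21 tilt [-0.0117 -0.0022 -0.9999] F [-18.3  -1.1  17.5] gap -0.0001 q [-0.23  0.63 -0.01  2.04  0.01  0.48  1.39]
```

View pics/s5.png

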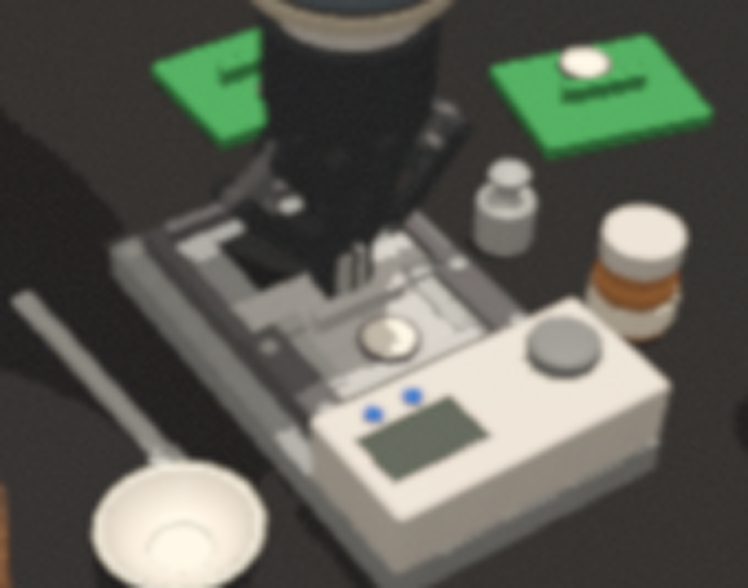

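The carrier is under the leaf springs with about 23 mm to go; the cup is at crop (388,338).

```bash
python3 -m jog '[0,0,3,0.2,0,0,0,3,0,0,0,0,3,0,0,0,0,3,-0.2,0,0,0,0,0,0]'; python3 -c "
from h import *
st()"
```

```text
time_s: 9.15
eef_pos: [0.529, 0.0738, 0.0308]
tcp_rot: [-2.153, -2.278, 0.015]
ft_force: [-17.6, -1.5, 18.1]
finger_gap: 0.0002
t 9.15 tcp [0.529  0.0738 0.0308] dock x,y mm [52.3  0.1] toolx deg 93.21 tilt [-0.0121 -0.0022 -0.9999] F [-17.6  -1.5  18.1] gap 0.0002 q [-0.22  0.64 -0.01  2.01  0.01  0.5   1.4 ]
```

```bash
python3 -m jog '[0,0,3,0,0,0,0,3,0,0,0,0,2,0,0,0,0,0,0,0]'; python3 -c "
from h import *
st()"
```

```text
time_s: 9.55
eef_pos: [0.5404, 0.0747, 0.0302]
tcp_rot: [-2.156, -2.28, 0.008]
ft_force: [-5.2, -0.4, -3.0]
finger_gap: -0.0001
t 9.55 tcp [0.5404 0.0747 0.0302] dock x,y mm [63.8  0.4] toolx deg 93.21 tilt [-0.0062 -0.0011 -1.    ] F [-5.2 -0.4 -3. ] gap -0.0001 q [-0.22  0.65 -0.01  1.98  0.01  0.51  1.4 ]
```

```bash
python3 -m jog '[0,0,1.5,0,0,0,0,1.5,0,0,0,0,0,0,0]'; python3 -c "
from h import *
st()
s=snapshot('scene'); cv2.imwrite('pics/s6.png',cv2.resize(s['image'][130:270,200:370,::-1],None,fx=4.4,fy=4.2,interpolation=cv2.INTER_CUBIC))
s=snapshot('top'); cv2.imwrite('pics/t6.png',cv2.resize(s['image'][140:285,200:340,::-1],None,fx=4,fy=4,interpolation=cv2.INTER_CUBIC))"
```

```text
time_s: 9.85
eef_pos: [0.5408, 0.0747, 0.0302]
tcp_rot: [-2.154, -2.278, 0.014]
ft_force: [-13.8, 0.3, 6.7]
finger_gap: -0.0001
t 9.85 tcp [0.5408 0.0747 0.0302] dock x,y mm [64.2  0.3] toolx deg 93.22 tilt [-0.0108 -0.0017 -0.9999] F [-13.8   0.3   6.7] gap -0.0001 q [-0.22  0.65 -0.01  1.98  0.01  0.52  1.4 ]
```

View pics/s6.png

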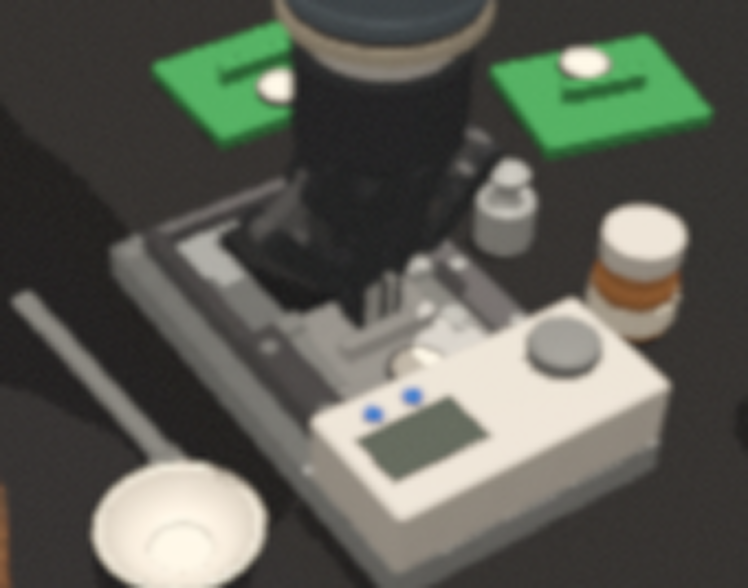

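View pics/t6.png

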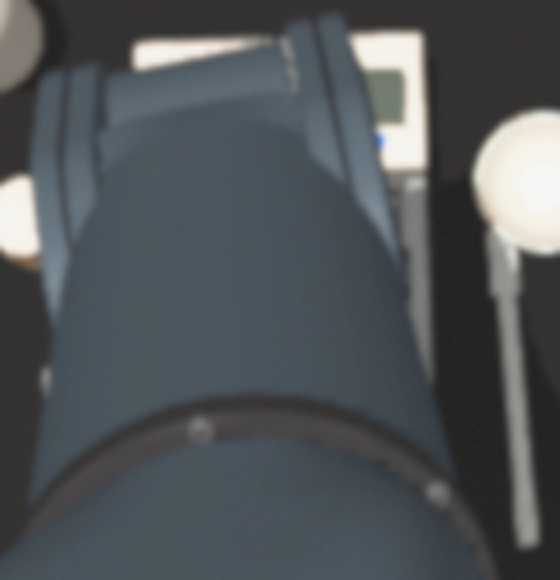

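The tip moved only 0.4 mm while the push rose to 14 N with low down-force, so the carrier is against the end stop (tip at dock x 64.2, which puts the carrier at about 82). I'll release the push, then back off and rise.

```bash
python3 -m jog '[0,0,-2.5,-0.5,0,0,0,-2,-1,0,0,0,-1,-2,0,0,0,0,0,0]'; python3 -c "
from h import *
st()"
```

```text
time_s: 10.35
eef_pos: [0.5408, 0.0751, 0.0351]
tcp_rot: [-2.158, -2.283, 0.001]
ft_force: [-3.2, -0.6, 0.5]
finger_gap: -0.0001
t 10.35 tcp [0.5408 0.0751 0.0351] dock x,y mm [64.1  0.7] toolx deg 93.2 tilt [-4.e-04 -1.e-04 -1.e+00] F [-3.2 -0.6  0.5] gap -0.0001 q [-0.22  0.64 -0.    1.99  0.01  0.51  1.4 ]
```

```bash
python3 -m jog '[0,0,-3,0,0,0,0,0,0,0]'; python3 -c "
from h import *
st()"; python3 -m jog '[0,0,0,-5,0,0,0,0,-10,0,0,0,0,-20,0,0,0,-10,-30,0,0,0,-20,-40,0,0,0,-30,-20,0]'; python3 -c "
from h import *
st()"
```

```text
time_s: 10.55
eef_pos: [0.5385, 0.0751, 0.0352]
tcp_rot: [2.158, 2.282, 0.002]
ft_force: [0.3, -0.3, 0.2]
finger_gap: -0.0002
t 10.55 tcp [0.5385 0.0751 0.0352] dock x,y mm [61.9  0.8] toolx deg 93.21 tilt [ 1.3e-03  2.0e-04 -1.0e+00] F [ 0.3 -0.3  0.2] gap -0.0002 q [-0.22  0.64 -0.    1.99  0.01  0.51  1.4 ]
time_s: 11.15
eef_pos: [0.4799, 0.0719, 0.1634]
tcp_rot: [2.157, 2.28, 0.007]
ft_force: [-0.7, 0.1, -0.3]
finger_gap: -0.0001
t 11.15 tcp [0.4799 0.0719 0.1634] dock x,y mm [3.2 1. ] toolx deg 93.18 tilt [ 0.0053  0.0012 -1.    ] F [-0.7  0.1 -0.3] gap -0.0001 q [-0.25  0.38 -0.    2.02  0.    0.74  1.38]
```

Clear. I'll move aside so the top camera sees the dock.

```bash
python3 -m jog '[0,20,-10,-20,0,0,40,-10,-20,0,0,40,-10,-10,0,0,40,-10,0,0,0,40,-10,0,0,0,40,0,0,0,0,30,0,0,0,0,0,0,0,0]'; python3 - <<'E'
from h import *
st()
s=snapshot('top'); cv2.imwrite('pics/t7.png',cv2.resize(s['image'][140:285,200:340,::-1],None,fx=4,fy=4,interpolation=cv2.INTER_CUBIC))
W=cloud(s)
c,sn=np.cos(TH),np.sin(TH); X=c*(W[...,0]-O[0])+sn*(W[...,1]-O[1]); Y=-sn*(W[...,0]-O[0])+c*(W[...,1]-O[1]); z=W[...,2]
for a in range(-56,124,6):
    m=(abs(X*1e3-a)<3)&(abs(Y)<.022); print(a,m.sum(),(np.nanmedian(z[m])*1e3).round(1),end=" | ")
print()
for n,zz in (("carrier",.02),("home",.02)):
    for d in tip_of(n,s)[:3]: print(n,d["uv"],d["conf"],ray(s,d["uv"],zz).round(4))
s2=snapshot('scene'); cv2.imwrite('pics/s7.png',cv2.resize(s2['image'][130:270,200:370,::-1],None,fx=4.4,fy=4.2,interpolation=cv2.INTER_CUBIC))
E
```

```text
time_s: 11.95
eef_pos: [0.4131, 0.3235, 0.2109]
tcp_rot: [-2.15, -2.288, -0.005]
ft_force: [-0.3, 0.3, -0.2]
finger_gap: -0.0001
t 11.95 tcp [0.4131 0.3235 0.2109] dock x,y mm [-49.5 255.8] toolx deg 93.55 tilt [ 8.0e-04  3.3e-03 -1.0e+00] F [-0.3  0.3 -0.2] gap -0.0001 q [-0.71  0.37 -0.06  1.86  0.03  0.9   0.85]
-56 63 20.5 | -50 58 22.1 | -44 68 30.1 | -38 69 19.2 | -32 55 27.6 | -26 65 27.4 | -20 66 28.1 | -14 65 28.0 | -8 66 28.0 | -2 65 28.3 | 4 66 27.6 | 10 65 28.2 | 16 66 27.4 | 22 63 27.6 | 28 63 27.7 | 34 59 25.2 | 40 67 20.3 | 46 64 30.2 | 52 64 30.0 | 58 62 30.2 | 64 63 29.6 | 70 65 29.7 | 76 73 40.9 | 82 51 40.6 | 88 65 30.0 | 94 62 31.8 | 100 60 33.2 | 106 62 33.3 | 112 58 32.0 | 118 63 30.3 | 
carrier [236.9, 322.3] 0.83 [0.3196 0.1385 0.02  ]
carrier [161.2, 268.6] 0.71 [0.4227 0.2976 0.02  ]
carrier [269.1, 202.0] 0.67 [0.5647 0.0805 0.02  ]
home [247.1, 164.7] 0.62 [0.6416 0.1286 0.02  ]
```

View pics/t7.png

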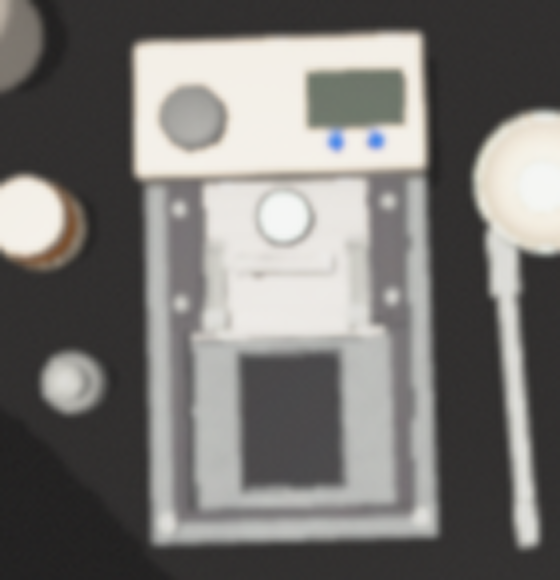

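View pics/s7.png

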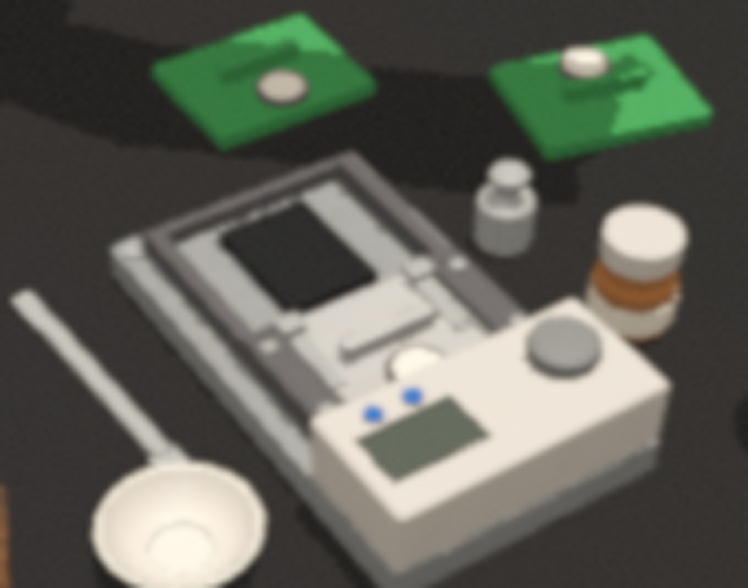

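The carrier's top is level at 30 mm, which puts its underside at 20 mm, and the lifter is up at 28 mm. Nothing else has moved. I'll make one finer check of the rear-edge and rib positions before handing in.

```bash
python3 - <<'E'
from h import *
P=[]
for k in range(3):
    s=snapshot('top'); W=cloud(s)
    c,sn=np.cos(TH),np.sin(TH); X=1e3*(c*(W[...,0]-O[0])+sn*(W[...,1]-O[1])); Y=1e3*(-sn*(W[...,0]-O[0])+c*(W[...,1]-O[1])); z=W[...,2]*1e3
    m=(abs(Y)<24)&(X>-60)&(X<150)&np.isfinite(z); P.append(np.c_[X[m],z[m]])
P=np.vstack(P); b=np.arange(-40,136,2.)
for lo,hi in ((-40,-28),(28,50),(66,86),(116,130)):
    print([(int(a),round(float(np.median(P[(abs(P[:,0]-a)<1),1])),1)) for a in np.arange(lo,hi+1,2)])
E
```

```text
[(-40, 19.5), (-38, 19.6), (-36, 17.7), (-34, 6.8), (-32, 27.9), (-30, 27.6), (-28, 27.4)]
[(28, 27.8), (30, 27.8), (32, 27.8), (34, 28.1), (36, 15.7), (38, 19.8), (40, 20.4), (42, 25.6), (44, 30.0), (46, 30.0), (48, 29.9), (50, 30.0)]
[(66, 29.8), (68, 30.1), (70, 29.7), (72, 29.9), (74, 33.1), (76, 41.7), (78, 42.0), (80, 42.0), (82, 41.4), (84, 30.1), (86, 29.8)]
[(116, 30.9), (118, 30.3), (120, 30.3), (122, 43.1), (124, 59.2), (126, 59.8), (128, 60.3), (130, 59.7)]
```

The rear edge is at 42 mm, the rib at 74–82 mm, the housing face at 122 mm and the lifter from −33 to 35 mm, all matching "home".

```bash
python3 -c "
from h import *
from rig import arm
st(); print(arm.job_done())"
```

```text
t 12.3 tcp [0.4146 0.3173 0.2103] dock x,y mm [-48.3 249.6] toolx deg 93.11 tilt [ 3.e-04 -2.e-04 -1.e+00] F [ 0.6 -0.8 -0.4] gap 0.0 q [-0.7   0.37 -0.06  1.87  0.03  0.9   0.85]
the job is handed in; nothing more can be done
None
```

The aluminium carrier is home against the housing, the lifter is up behind it, and the job is handed in at 12.3 s. I pressed the carrier flush on its pad with the shut fingertips, at the loading place. I then pushed it by the rib under the leaf springs to the end stop, released the push, backed off and rose clear.

**Last checks (top camera depth, dock frame):**

| What | Measured | Expected |
|---|---|---|
| Carrier rear edge x | about 42 mm | 42 mm |
| Rib x | about 74–82 mm | 74–82 mm |
| Housing face x | about 122 mm | 122 mm |
| Carrier top height | about 30 mm, level | 30 mm (underside on the floor) |
| Lifter top height | about 28 mm | 28 mm (fully up) |

No bystander in the close-up views appeared to move; the bottle and the weight box were mostly outside those crops. The force reading is about zero, and the arm stands 25 cm to the side.

**What did not go smoothly or disagreed:**
- **Sticking at first:** the first two pushes stuck on friction, at 71 N down and 36 N forward, then 49 N and 31 N. I eased the down-force to about 12–20 N and it slid.
- **Lifter during the push:** around dock x 0–9 mm the tip stood about 1 mm above flush, so the lifter was probably not quite fully down there.
- **Detector disagreements:** in the last picture the network's "home" point (0.62 confidence) landed on the cup on the housing, so I ignored it. Its carrier point was about 6 to 8 mm off the depth measurement, so I relied on the depth edges.

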